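Tip up the sprung hold-down and take out the shaker

TASK

The small shaker is kept in its wooden holder by a sprung hold-down lever. Press the red pad of the lever down firmly but not roughly, until its stop is felt, so that the black cap tips up off the shaker; keep it pressed while you swing the lever well aside (clockwise seen from above), and let go, with the shaker still standing undisturbed in its collar. Then lift the shaker out, stand it upright well on the round cork coaster, set down and not dropped, and leave the lever aside and the glassware undisturbed.

Things in the scene. Friction and masses are not known exactly. Their poses are not given: they have to be found in the camera images.
- holder: Fixed holder: wooden board 225 x 90 x 18 mm with a steel post, on it a lever, and a collar for the shaker. Origin on the post's vertical axis at worktop height; +x points along the board from post to collar, +z up. The lever (12 mm wide steel bar) tips see-saw fashion on the post and can also swing round it. More than 18 N on holder or lever is rough.
- post_axis (a point): Point on the post's axis, on top of the board; axes as the holder's. The post is telescopic, set to an unknown height within 16 mm that is not reported. About 3 to 5.5 N on the lever's pad tips it, rising slowly, up to a yielding stop (pad low, cap high) where force climbs some 4 N per mm: 8 to 14 N is firmly on the stop. Only near it does the cap surely clear the shaker.
- pad_place (a point): Fixed point on the worktop below the red pad's centre at swing 0, 110 mm from the post axis. The pad is 46 mm along the lever, 64 mm across, with a ridge 5 mm thick, 10 mm tall along both side edges (55 mm free between them). Its surface starts anywhere from 105 to 142 mm above the worktop and is 82 to 104 mm above it at the stop: not reported, to be felt.
- cap_place (a point): Fixed point at the shaker's top, as it stands in the collar (108 mm above the worktop), under the lever's black cap. The cap, 110 mm from the post axis, is 58 mm across, 50 mm inside, its rim hanging 13 mm over the shaker's top. A spring presses it down; let go, the lever tips back down and keeps its swing angle.
- swing (a joint): Swing of the lever about the vertical post axis, rad, 0 with the cap over the collar, growing clockwise seen from above, to 1.2 at its end; it swings that way only; takes about 1.1 N sideways at the pad (friction). The pad's centre lies at 110 mm x (-cos, +sin) of this angle from the post axis in the holder's x, y. Well aside means beyond 0.8 rad.
- pocket (a point): Centre of the floor inside the shaker's steel collar (on the board, 18 mm above the worktop; collar 48 mm inside, 56 mm outside, 14 mm tall); axes as the holder's.
- shaker: Small glass salt shaker with a domed grey top, round, 39 mm across where it is gripped (44 at the widest), 90 mm tall, about 0.12 kg; origin at the centre of its underside, +z up its axis. It stands in the collar at the start.
- coaster: Round cork coaster, 110 mm across, 8 mm thick, fixed to the worktop; origin at the centre of its underside. It lies either left or right of the holder, the note pad on the other side.
- pad: Note pad lying on the worktop, 115 x 76 x 11 mm, fixed; origin at the centre of its underside. A bystander.
- coupe_3: Clear stemmed glass, 95 mm across, 124 mm tall, standing behind the holder; origin at the centre of its foot. A bystander.
- coupe_gilt_1: Gold-rimmed stemmed glass, 92 mm across, 121 mm tall, standing behind and left; origin at the centre of its foot. A bystander.
Not all that is in view belongs to the job. What is shaped like the shaker but green or yellow is not meant. Of the things that look like the coaster, take the one that is nearest to the robot's base at the start.

How it is judged:
By the outcome, as a careful person would: the job done as asked, in the order asked, and still so for the second after the job is handed in, with the robot touching nothing.
It also fails if it takes over 67 s, if anything falls off the work surface, if the arm or the gripper's body presses on something with over 40 N, if the wrist force passes 120 N, or if a joint passes its speed limit or range.

ROBOT

A 6-joint arm with a two-finger parallel gripper is mounted at the origin on a cart in front of the work surface, level with it; the furniture and walls round the work are solid. World frame = base frame: x ahead of the robot, y to its left, z up, the work surface at z = 0. Lengths are in m, angles in rad, forces in N, time in s.
With the tool pointing down it reaches from about 0.25 to 0.85 m from the base axis. Payload 12.5 kg.
Tool frame: the origin (TCP) lies midway between the tips of the shut fingers; the grasp point (between the pads) lies ctrl.hold_point_z behind it (ctrl.hold_point_z is the distance from the TCP to the grasp point, in m); z points along the fingers, y is the direction in which the jaws open and shut (so a half turn about z gives the same grasp; the last joint's range is limited). The gripper opens to 93 mm and grips with 3 to 60 N. Pads are 15 mm wide; open, the fingers measure 128 mm over their backs; the gripper's body (75 mm by 188 mm) begins 65 mm behind the grasp point.
Start: joints at [1.178, 0.351, 1.652, -0, 1.139, -0.085], TCP at [0.167, 0.524, 0.219] pointing down, gripper open.
Joint ranges: [-2.75, 2.75], [-0.79, 2.1], [0.01, 2.65], [-1.57, 4.71], [0.07, 3.14], [-2.87, 2.87]. Speed limits (rad/s): [2.22, 2.22, 2.79, 3.14, 3.14, 3.14].

INTERFACE

Orientations are given as a unit quaternion [x, y, z, w].
In Python, from station import state, snapshot, workorder, trace, place_of, ctrl gives the robot as it stands.
- The arm moves only by the tool play_rows, never from a script. Its argument "steps" is text: rows parted by semicolons, each of 7 numbers parted by spaces: the shift along the world's x, y, z in mm, then the turn, a rotation vector about the world's x, y, z in degrees, then the finger opening in mm, from 0 to 93. In form: x y z rx ry rz gripper; .... A call has exactly 5 rows; each row shifts and turns the pose as measured when the row begins; what a row does not reach is not made up. A row lasts 1/10 s, in which the tool goes at most 50 mm and 8.59 degrees, less where a joint would pass 70% of its speed; a pose out of reach is approached as far as the arm can. A call is refused whole if a number of a shift passes 50 or a number of a turn 8.59, either way. A call with a gripper value outside its range is refused whole. The fingers move at their own pace and stop on an object; "grip_force" is the grip in N (left out, the last holds). Time passes only in rows, so rows that do not move let the fingers close, or fill a call up. It gives the time, the measured TCP pose, the force and the opening at its end, in the units of the state.
- state(): the state, without advancing time (a new reading comes with each control period).
- snapshot(name): name is "scene" or "side" or "wrist"; returns a dict with "image" (480x640x3 uint8, blue, green, red), "z_map" (480x640 float32, m along the optical axis (not along the pixel's ray), 0 where there is no reading), "K" (3x3 intrinsics, pixels), "xyz" and "orientation" of the camera in the world; the wrist camera has in their place "hand_eye" (4x4, takes a point from camera to tool coordinates, whose origin is the TCP and whose axes are the flange's). Camera axes: x right, y up, looking along -z (the intrinsics and any distortion apply to the point x, -y, -z); pixel columns grow to the right and rows downward; lengths in m; the calibration is good to about 2 mm. A picture is of the moment at which its call begins: read the wrist's pose just before it.
- workorder.hand_in(): hands the job in, once; it reports no verdict.
Trained networks look in the newest picture that a camera, given by its name, has taken for a name from the list of things; names that differ only in an ending like _2 or _b are one class to them, and where a whole thing is asked for, a point or a joint stands for the part that bears it (a point fixed in the world has none). Each returns a list of dicts, best first, with "confidence" (0 to 1); they miss things now and then, are a little off and sometimes report something else, mostly with a low value. They report only what shows in the picture. A call takes as long as a camera call. They do not tell look-alikes from the thing itself.
- trace(query, camera): "mask" (480x640 bool, what is visible of it) and "xy" ([column, row] in pixels, amid what is visible of it).
- place_of(query, camera): "xy" ([column, row] in pixels: a listed point, or the origin of a listed thing).
The state is a dict: "clock": time; "q": joint angles; "qd": joint speeds; "tau": joint torques, N m; "tool_pos": TCP position; "orientation": TCP orientation; "force": force on the tool from outside, world axes, zero at the start; "wrist_torque": the same for the moment, N m; "opening": finger opening in m.
Only numpy, scipy, OpenCV 4.12 (cv2) and the standard library are available. Lean on these libraries where they do the work, as an engineer would, in place of code of your own. Each camera call takes 0.05 s, during which the arm holds its last target.

## Working session

There is one attempt and no reset: what is moved stays moved. The work goes in short steps, Python scripts to look and compute and a tool call to move; the robot and the scene stay as the last step left them, time stands still between calls to the robot, and variables do not carry over. Pictures are saved under pics/ and viewed, and the job is handed in when it is done.

Besides the shell and the picture viewer there is one more tool, called after "Emit:" in YAML: its name, and indented under it one key for each argument. play_rows: Moves the arm, as the interface text tells. Its arguments: {"type":"object","properties":{"steps":{"type":"string"},"grip_force":{"type":"number"}},"required":["steps"]}

```bash
mkdir -p pics; ls; cat > h.py <<'E'
import numpy as np, cv2
from scipy.spatial.transform import Rotation as R
from station import state, snapshot, workorder, trace, place_of, ctrl
def snap(cam):
    s=state(); d=snapshot(cam)
    if 'hand_eye' in d:
        T=np.eye(4);T[:3,:3]=R.from_quat(s['orientation']).as_matrix();T[:3,3]=s['tool_pos']
        d['T']=T@np.array(d['hand_eye'])
    else:
        T=np.eye(4);T[:3,:3]=R.from_quat(d['orientation']).as_matrix();T[:3,3]=d['xyz'];d['T']=T
    return d
def ray(d,xy):
    K=np.array(d['K']);v=np.array([(xy[0]-K[0,2])/K[0,0],(xy[1]-K[1,2])/K[1,1],1.])
    v=v*[1,-1,-1]
    return d['T'][:3,3],d['T'][:3,:3]@v
def at_z(d,xy,z):
    o,v=ray(d,xy);return o+v*(z-o[2])/v[2]
def at_depth(d,xy):
    o,v=ray(d,xy);u=int(round(xy[0]));w=int(round(xy[1]))
    return o+v*d['z_map'][w,u]
def cloud(d,mask):
    r,c=np.nonzero(mask&(d['z_map']>0));K=np.array(d['K'])
    z=d['z_map'][r,c];p=np.stack([(c-K[0,2])/K[0,0]*z,-(r-K[1,2])/K[1,1]*z,-z],1)
    return p@d['T'][:3,:3].T+d['T'][:3,3]
def proj(d,p):
    q=d['T'][:3,:3].T@(np.array(p)-d['T'][:3,3]);K=np.array(d['K'])
    return np.array([K[0,0]*q[0]/-q[2]+K[0,2],K[1,1]*-q[1]/-q[2]+K[1,2]])
E
python3 - <<'E'
from h import *
s=state();print({k:np.round(v,3) for k,v in s.items()}); print(ctrl, getattr(ctrl,'hold_point_z',None))
for c in ['scene','side','wrist']:
    d=snap(c);cv2.imwrite(f'pics/{c}0.png',d['image']);print(c,d['T'].round(3).tolist(),np.array(d['K']).round(1).tolist(),d.keys())
E
```

```text
pics
{'clock': np.float64(0.0), 'q': array([ 1.178,  0.351,  1.652, -0.   ,  1.139, -0.085]), 'qd': array([-0.001,  0.001,  0.   , -0.002, -0.   , -0.001]), 'tau': array([-1.0000e-03, -4.9730e+01, -2.8527e+01,  7.0000e-02,  2.5000e-02,
       -0.0000e+00]), 'tool_pos': array([0.166, 0.524, 0.218]), 'orientation': array([ 0.153,  0.988, -0.001, -0.   ]), 'force': array([-0.042,  0.891,  1.295]), 'wrist_torque': array([ 0.02 ,  0.008, -0.021]), 'opening': np.float64(0.092)}
<Robot object at 0x7fdcb4763e00> 0.0188
scene [[0.749, 0.248, -0.614, -0.234], [-0.662, 0.318, -0.679, -0.891], [0.026, 0.915, 0.402, 0.621], [0.0, 0.0, 0.0, 1.0]] [[530.0, 0.0, 326.8], [0.0, 530.0, 235.7], [0.0, 0.0, 1.0]] dict_keys(['image', 'z_map', 'K', 'xyz', 'orientation', 'T'])
side [[0.809, 0.355, -0.469, -0.117], [-0.588, 0.5, -0.636, -0.927], [0.009, 0.79, 0.613, 0.963], [0.0, 0.0, 0.0, 1.0]] [[575.9, 0.0, 318.6], [0.0, 575.9, 228.8], [0.0, 0.0, 1.0]] dict_keys(['image', 'z_map', 'K', 'xyz', 'orientation', 'T'])
wrist [[0.303, -0.911, -0.281, 0.087], [0.953, 0.289, 0.091, 0.548], [-0.001, -0.295, 0.955, 0.384], [0.0, 0.0, 0.0, 1.0]] [[368.8, 0.0, 319.0], [0.0, 368.8, 234.6], [0.0, 0.0, 1.0]] dict_keys(['image', 'z_map', 'K', 'hand_eye', 'T'])
```

View pics/scene0.png

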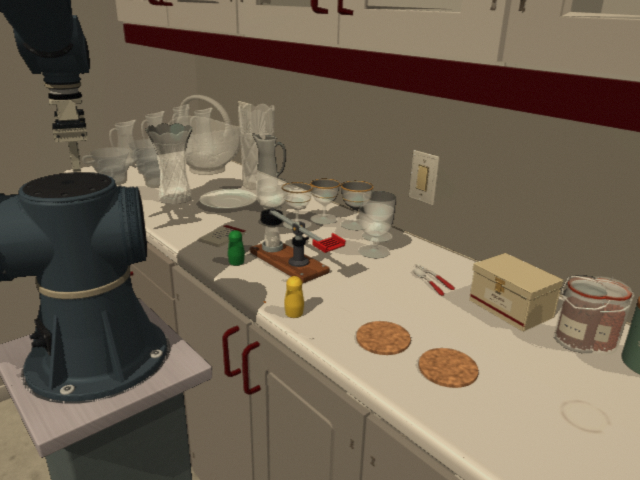

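View pics/side0.png

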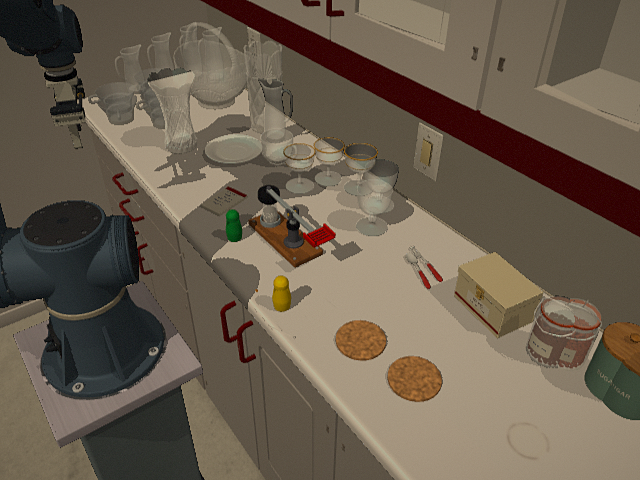

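View pics/wrist0.png

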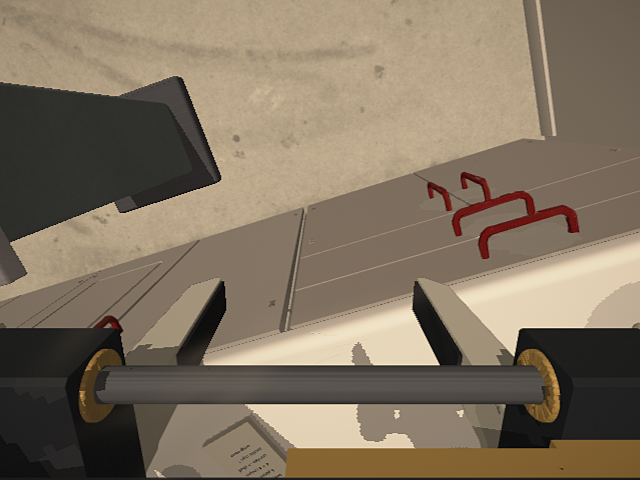

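```bash
python3 - <<'E'
from h import *
Z={'holder':0,'post_axis':.018,'pad_place':0,'cap_place':.108,'pocket':.018,'shaker':.018,'coaster':0,'pad':0,'coupe_3':0,'coupe_gilt_1':0}
for c in ['scene','side']:
    d=snap(c)
    for n,z in Z.items():
        for r in place_of(n,c)[:3]:
            print(c,n,round(r['confidence'],2),np.round(r['xy'],1),at_z(d,r['xy'],z).round(4))
    im=cv2.resize(d['image'][150:300,180:420],None,fx=3.3,fy=3.3,interpolation=cv2.INTER_CUBIC);cv2.imwrite(f'pics/{c}_z.png',im)
    for n in ['coaster','swing','post_axis','shaker','pad_place']:
        for r in trace(n,c)[:3]:
            P=cloud(d,r['mask']);print('trace',c,n,round(r['confidence'],2),np.round(r['xy']),len(P),np.median(P,0).round(3),P.min(0).round(3),P.max(0).round(3))
E
```

```text
scene holder 0.89 [297.4 269.8] [0.5122 0.0419 0.    ]
scene post_axis 0.61 [297.1 261.8] [0.5173 0.0497 0.018 ]
scene pad_place 0.93 [327.4 279.4] [ 0.5378 -0.0436  0.    ]
scene pad_place 0.48 [298.2 225.2] [0.6967 0.2696 0.    ]
scene cap_place 0.58 [273.8 217.6] [0.5168 0.1463 0.108 ]
scene pocket 0.62 [272.8 244.5] [0.5309 0.1722 0.018 ]
scene shaker 0.84 [295.  317.6] [ 0.3522 -0.1507  0.018 ]
scene shaker 0.69 [271.5 247.5] [0.5168 0.1588 0.018 ]
scene shaker 0.23 [297.3 226.4] [0.6619 0.2305 0.018 ]
scene coaster 0.9 [448.9 367.3] [ 0.4874 -0.4451  0.    ]
scene coaster 0.88 [383.9 336. ] [ 0.4677 -0.2973  0.    ]
scene pad 0.8 [223.6 235.5] [0.4795 0.341  0.    ]
scene coupe_3 0.68 [372.8 253.2] [ 0.7333 -0.0093  0.    ]
scene coupe_gilt_1 0.88 [298.2 226.3] [0.6913 0.2629 0.    ]
trace scene coaster 0.92 [449. 369.] 1912 [ 0.477 -0.449  0.007] [ 0.427 -0.499 -0.003] [ 0.55  -0.383  0.011]
trace scene coaster 0.66 [383. 337.] 1482 [ 0.454 -0.306  0.007] [ 0.403 -0.357 -0.002] [ 0.523 -0.241  0.011]
trace scene swing 0.78 [301. 234.] 947 [0.514 0.039 0.112] [ 0.486 -0.087  0.
[... 1642 characters left out ...]
5.] 1043 [0.516 0.034 0.114] [ 0.486 -0.089 -0.002] [0.619 0.194 0.134]
trace side post_axis 0.85 [289. 230.] 2971 [0.512 0.04  0.025] [ 0.471 -0.089 -0.005] [0.639 0.344 0.134]
trace side shaker 0.96 [284. 297.] 557 [ 0.37  -0.128  0.052] [ 0.356 -0.14  -0.001] [ 0.402 -0.041  0.093]
trace side shaker 0.66 [268. 210.] 260 [0.509 0.142 0.058] [0.495 0.131 0.029] [0.535 0.162 0.092]
trace side shaker 0.64 [232. 225.] 452 [0.407 0.156 0.05 ] [ 0.391  0.143 -0.003] [0.484 0.297 0.093]
trace side pad_place 0.6 [288. 233.] 2882 [0.511 0.041 0.025] [ 0.471 -0.089 -0.003] [0.65  0.309 0.134]
trace side pad_place 0.43 [374. 204.] 1606 [ 0.743 -0.006  0.088] [ 0.695 -0.054 -0.003] [0.895 0.186 0.13 ]
```

View pics/side_z.png

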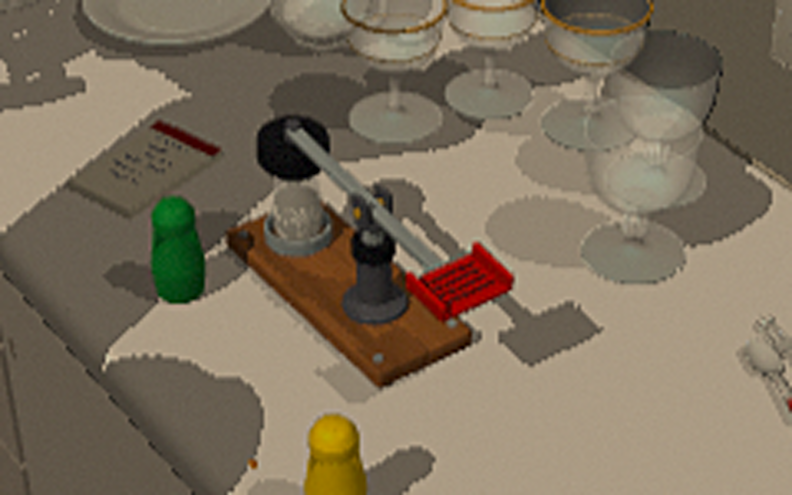

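View pics/scene_z.png

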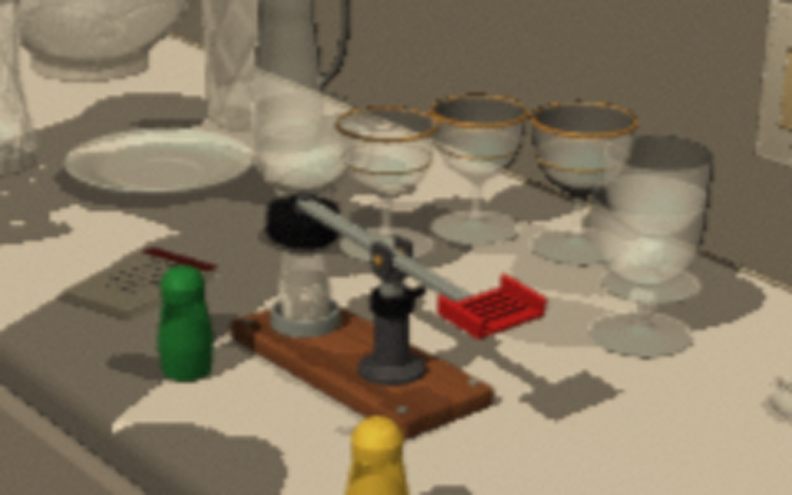

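```bash
python3 - <<'E'
from h import *
for c in ['scene','side']:
    d=snap(c);im=d['image'].astype(int);b,g,r=im[...,0],im[...,1],im[...,2]
    roi=np.zeros(b.shape,bool);roi[150:300,180:420]=1
    red=roi&(r>120)&(g<60)&(b<60)
    P=cloud(d,red);k=(abs(P[:,0]-.52)<.08)&(abs(P[:,1]+.06)<.08)&(P[:,2]>.03);P=P[k]
    print(c,'red',len(P),P.min(0).round(3),P.max(0).round(3),np.percentile(P,[5,50,95],0).round(3).tolist())
    np.save(f'/tmp/red_{c}.npy',P)
    A=cloud(d,roi)
    k=(abs(A[:,0]-.52)<.05)&(abs(A[:,1]-.155)<.05)&(A[:,2]>.095);C=A[k];print('cap',len(C),C.min(0).round(3),C.max(0).round(3))
    hh=[(y,np.round(A[(abs(A[:,1]-y)<.006)&(abs(A[:,0]-.515)<.03)&(A[:,2]>.06)][:,2].max(initial=0),3)) for y in np.arange(-.09,.2,.02)];print('height along y',[(round(a,2),float(b)) for a,b in hh])
    k=(abs(A[:,2]-.018)<.006)&(abs(A[:,0]-.52)<.1)&(abs(A[:,1]-.08)<.16)
    brown=(r>b+25)&(r<190)&roi&~red
    B=cloud(d,brown);B=B[(abs(B[:,2]-.019)<.006)&(abs(B[:,0]-.52)<.1)&(abs(B[:,1]-.08)<.2)]
    rc=cv2.minAreaRect((B[:,:2]*1000).astype(np.float32));print('board',len(B),rc)
    print('vase',at_z(d,(172,200) if c=='scene' else (182,150),0).round(3))
    G=A[(A[:,2]>.02)&(A[:,0]>.57)&(A[:,1]>-.1)&(A[:,1]<.3)];
    H,xe,ye=np.histogram2d(G[:,0],G[:,1],bins=[np.arange(.57,.9,.03),np.arange(-.1,.31,.03)]);print(H.astype(int))
E
```

```text
scene red 254 [ 0.485 -0.087  0.102] [ 0.553 -0.041  0.121] [[0.488, -0.084, 0.105], [0.519, -0.067, 0.11], [0.55, -0.044, 0.119]]
cap 319 [0.487 0.106 0.095] [0.546 0.187 0.132]
height along y [(np.float64(-0.09), 0.115), (np.float64(-0.07), 0.119), (np.float64(-0.05), 0.123), (np.float64(-0.03), 0.112), (np.float64(-0.01), 0.112), (np.float64(0.01), 0.115), (np.float64(0.03), 0.117), (np.float64(0.05), 0.126), (np.float64(0.07), 0.121), (np.float64(0.09), 0.122), (np.float64(0.11), 0.126), (np.float64(0.13), 0.126), (np.float64(0.15), 0.132), (np.float64(0.17), 0.12), (np.float64(0.19), 0.12)]
board 966 ((516.3379516601562, 88.19942474365234), (94.42758178710938, 226.62203979492188), 1.6839619874954224)
vase [0.499 0.701 0.   ]
[[  0   0   0   0   0   0   0   0   0   0   0   0   0]
 [  0   0   0   0   0   0   0   0   0   0   0   0   0]
 [  0   0   0   0   0   0   0   0   0   0   0  11  76]
 [  0   0   0   0   0   0   0   0   0   0   1 179  53]
 [  0   4 236 139  15   0   0   0   0   0   1  95  31]
 [  0 133  82  55  41   0   0   0   0   0   0  37  48]
 [  0  42  14   5 140   9   0 
[... 887 characters left out ...]
50732422), (120.33966827392578, 320.6421813964844), 9.04326057434082)
vase [0.502 0.675 0.   ]
[[  0   0   0   0   0   0   0   0   0   0   0   0   0]
 [  0   0   0   0   0   0   0   0   0   0   0   0   0]
 [  0   0   0   0   0   0   0   0   0   0   0  17  55]
 [  0   0   0   0   0   0   0   0   0   0   3 162  17]
 [  0  19 193  85   5   0   0   0   0   0   3  88  29]
 [  0 136  53  34  87   0   0   0   0   0   0  39  38]
 [  0  50   3  22 226   6   0   0   0   0  90  99  13]
 [  0   0  34 147  80  36  25  54 118  35  93  23   8]
 [  0   0   0  47  31   0  72 114  38   0  46   0  14]
 [  0   0   0   4  35  29 221  29   1  45  55   0   0]
 [  0   0   0   0   0  78  15   2  34  61   0   0   0]]
```

Emit:
play_rows:
  steps: "15 -30 30 0 0 -3 0;30 -40 10 0 0 -6 0;30 -40 0 0 0 -8 0;25 -45 0 0 0 -8 0;25 -45 0 0 0 -8 0"
  grip_force: 20

```text
clock: 2.35
tool_pos: [0.2897, 0.3258, 0.2592]
orientation: [0.433, 0.902, 0.001, -0.0]
force: [1.3, 0.9, 0.7]
opening: 0.0577
```

Emit:
play_rows:
  steps: "30 -40 0 0 0 -4 0;30 -40 0 0 0 -4 0;30 -40 0 0 0 -4 0;28 -42 0 0 0 -4 0;26 -42 0 0 0 -4 0"

```text
clock: 2.85
tool_pos: [0.4322, 0.1201, 0.2608]
orientation: [0.59, 0.808, 0.002, 0.001]
force: [0.8, 1.3, -0.4]
opening: 0.0175
```

Emit:
play_rows:
  steps: "25 -42 0 0 0 -4 0;20 -42 -10 0 0 -4 0;20 -42 -10 0 0 -4 0;15 -42 -10 0 0 -4 0;5 -18 -10 0 0 -3 0"

```text
clock: 3.35
tool_pos: [0.5216, -0.0767, 0.2213]
orientation: [0.721, 0.693, 0.004, 0.004]
force: [-0.5, -0.3, 0.2]
opening: 0.0007
```

```bash
python3 - <<'E'
from h import *
s=state();print(s['clock'],s['tool_pos'].round(4),s['orientation'].round(4),s['force'].round(2),s['opening'],R.from_quat(s['orientation']).as_matrix()[:,1].round(3))
d=snap('wrist');cv2.imwrite('pics/w1.png',d['image'])
print(place_of('cap_place','wrist')[:1],place_of('pocket','wrist')[:1])
E
```

```text
3.35 [ 0.5216 -0.0767  0.2213] [0.721  0.6929 0.0037 0.0042] [-0.53 -0.32  0.2 ] 0.000734956375443745 [ 0.999 -0.04   0.011]
[{'xy': [312.1, 71.4], 'confidence': 0.6}] []
```

View pics/w1.png

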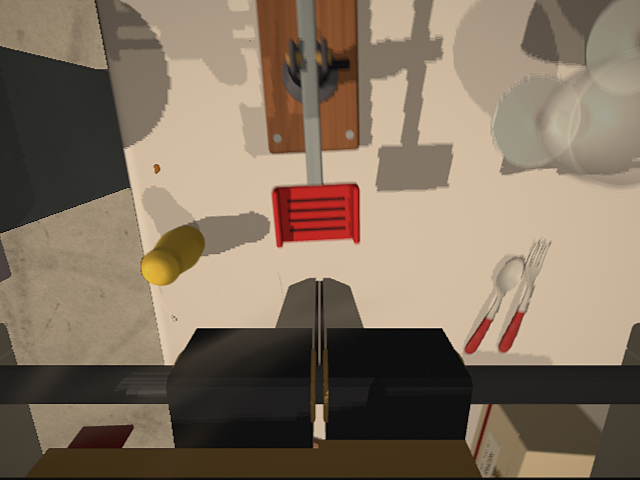

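```bash
python3 - <<'E'
from h import *
d=snap('wrist');im=d['image'].astype(int);b,g,r=im[...,0],im[...,1],im[...,2]
red=(r>90)&(g<50)&(b<60);red[:170]=0;red[260:]=0;red[:,:260]=0;red[:,380:]=0
P=cloud(d,red);print(len(P),np.percentile(P,[0,2,50,98,100],0).round(4).tolist())
rc=cv2.minAreaRect((P[:,:2]*1000).astype(np.float32));print(rc)
A=cloud(d,np.ones_like(red));k=(abs(A[:,2]-.018)<.004)&(abs(A[:,0]-.52)<.07)&(A[:,1]>-.04)
B=A[k];print(cv2.minAreaRect((B[:,:2]*1000).astype(np.float32)))
S=A[(A[:,2]>.085)&(abs(A[:,0]-.52)<.03)&(A[:,1]>-.09)]
for y in np.arange(-.09,.1,.01):
    q=S[abs(S[:,1]-y)<.005]
    if len(q): print(round(y,2),len(q),q[:,0].min().round(4),q[:,0].max().round(4),np.median(q[:,2]).round(4),q[:,2].max().round(4))
q=P[(abs(P[:,0]-np.median(P[:,0]))<.02)]
print(np.polyfit(q[:,1],q[:,2],1))
E
```

```text
4044 [[0.4878, -0.0862, 0.1057], [0.4891, -0.0847, 0.1068], [0.5205, -0.062, 0.1098], [0.5505, -0.0414, 0.1204], [0.5515, -0.0402, 0.1224]]
((519.6526489257812, -63.386356353759766), (63.549232482910156, 46.01430892944336), 0.32242351770401)
((517.9547729492188, 43.637001037597656), (89.78089141845703, 134.5347900390625), 0.6671447157859802)
-0.09 81 0.4901 0.5499 0.1069 0.1172
-0.08 954 0.49 0.5499 0.1081 0.3097
-0.07 4760 0.49 0.5499 0.2461 0.3195
-0.06 1420 0.4901 0.5498 0.1104 0.3366
-0.05 23105 0.49 0.5499 0.3295 0.3395
-0.04 21867 0.49 0.55 0.3245 0.3307
-0.03 219 0.5129 0.5249 0.11 0.1123
-0.02 214 0.513 0.5245 0.1109 0.1134
-0.01 232 0.5128 0.5247 0.1117 0.1139
-0.0 245 0.5126 0.5244 0.1126 0.1145
0.01 249 0.5124 0.5245 0.1135 0.115
0.02 264 0.5123 0.5243 0.1142 0.1166
0.03 272 0.5112 0.5258 0.115 0.1173
0.04 667 0.5033 0.5324 0.1161 0.1267
0.05 671 0.5035 0.5326 0.1173 0.1266
0.06 362 0.506 0.5298 0.1177 0.1258
0.07 332 0.5117 0.5238 0.1186 0.1214
0.08 189 0.5119 0.5236 0.1193 0.1213
[0.08172094 0.11442175]
```

Emit:
play_rows:
  steps: "-2 10 -25 0 0.6 3 0;0 3 -25 0 0 0 0;0 0 -25 0 0 0 0;0 0 -10 0 0 0 0;0 0 0 0 0 0 0"

```text
clock: 4.05
tool_pos: [0.5189, -0.0535, 0.139]
orientation: [0.695, 0.719, 0.002, 0.002]
force: [0.6, -0.6, 0.5]
opening: 0.0004
```

```bash
cat > st.py <<'E'
from h import *
s=state();M=R.from_quat(s['orientation']).as_matrix();print(s['clock'],s['tool_pos'].round(4),s['force'].round(2),s['opening'].round(4),'y',M[:,1].round(3),'z',M[:,2].round(3),s['q'].round(2))
E
python3 st.py
```

```text
Traceback (most recent call last):
  File "st.py", line 2, in <module>
    s=state();M=R.from_quat(s['orientation']).as_matrix();print(s['clock'],s['tool_pos'].round(4),s['force'].round(2),s['opening'].round(4),'y',M[:,1].round(3),'z',M[:,2].round(3),s['q'].round(2))
                                                                                                                      ^^^^^^^^^^^^^^^^^^
AttributeError: 'float' object has no attribute 'round'
```

```bash
sed -i "s/s\['opening'\].round(4)/round(float(s['opening']),4)/" st.py; python3 st.py
```

```text
4.05 [ 0.5189 -0.0535  0.139 ] [ 0.57 -0.63  0.48] 0.0004 y [0.999 0.033 0.006] z [ 0.006 -0.    -1.   ] [-0.19  0.4   1.81  0.    0.93 -0.23]
```

Emit:
play_rows:
  steps: "0.5 -10 -8 0 0 0 0;0 0 -6 0 0 0 0;0 0 0 0 0 0 0;0 0 0 0 0 0 0;0 0 0 0 0 0 0"

```text
clock: 4.55
tool_pos: [0.5212, -0.0641, 0.1276]
orientation: [0.695, 0.719, 0.003, 0.005]
force: [-0.6, -0.5, -0.3]
opening: 0.0004
```

```bash
 python3 st.py
```

```text
4.55 [ 0.5212 -0.0641  0.1276] [-0.62 -0.5  -0.31] 0.0004 y [0.999 0.034 0.011] z [ 0.011 -0.001 -1.   ] [-0.21  0.42  1.81  0.    0.9  -0.25]
```

Emit:
play_rows:
  steps: "-1.5 0 -4 0 0.5 -1 0;0 0 -4 0 0 0 0;0 0 -4 0 0 0 0;0 0 -4 0 0 0 0;0 0 -3 0 0 0 0"

```text
clock: 5.05
tool_pos: [0.5201, -0.0642, 0.1078]
orientation: [0.702, 0.712, 0.001, 0.002]
force: [0.4, 1.7, 4.6]
opening: 0.0007
```

```bash
 python3 st.py
```

```text
5.05 [ 0.5201 -0.0642  0.1078] [0.38 1.74 4.6 ] 0.0007 y [1.    0.015 0.003] z [ 0.003 -0.002 -1.   ] [-0.21  0.45  1.82 -0.    0.87 -0.23]
```

Contact with the pad, and the lever is tipping. I'll go on down gently.

Emit:
play_rows:
  steps: "0 0 -2 0 0 0 0;0 0 -1.5 0 0 0 0;0 0 -1.5 0 0 0 0;0 0 -1.5 0 0 0 0;0 0 -1 0 0 0 0"

```text
clock: 5.55
tool_pos: [0.5203, -0.0636, 0.1001]
orientation: [0.702, 0.712, 0.001, 0.002]
force: [-0.6, 1.5, 4.4]
opening: 0.0005
```

Emit:
play_rows:
  steps: "0 0 -1 0 0 0 0;0 0 -1 0 0 0 0;0 0 -1 0 0 0 0;0 0 -1 0 0 0 0;0 0 -0.5 0 0 0 0"

```text
clock: 6.05
tool_pos: [0.5203, -0.0635, 0.0954]
orientation: [0.702, 0.712, 0.001, 0.002]
force: [-0.2, 2.6, 5.0]
opening: 0.0009
```

Emit:
play_rows:
  steps: "0 0 -1 0 0 0 0;0 0 -1 0 0 0 0;0 0 -0.5 0 0 0 0;0 0 -0.5 0 0 0 0;0 0 0 0 0 0 0"

```text
clock: 6.55
tool_pos: [0.5204, -0.0635, 0.0921]
orientation: [0.702, 0.712, 0.001, 0.002]
force: [0.1, 1.1, 3.6]
opening: 0.0001
```

Emit:
play_rows:
  steps: "0 0 -1 0 0 0 0;0 0 -1 0 0 0 0;0 0 -0.5 0 0 0 0;0 0 -0.5 0 0 0 0;0 0 0 0 0 0 0"

```text
clock: 7.05
tool_pos: [0.5205, -0.0636, 0.0889]
orientation: [0.702, 0.712, 0.001, 0.002]
force: [-0.9, 2.9, 4.9]
opening: 0.0004
```

Emit:
play_rows:
  steps: "0 0 -1 0 0 0 0;0 0 -1 0 0 0 0;0 0 -0.5 0 0 0 0;0 0 -0.5 0 0 0 0;0 0 0 0 0 0 0"

```text
clock: 7.55
tool_pos: [0.5209, -0.0635, 0.086]
orientation: [0.702, 0.712, 0.002, 0.002]
force: [-1.4, 1.7, 7.0]
opening: 0.0004
```

Emit:
play_rows:
  steps: "0 0 -0.5 0 0 0 0;0 0 -0.3 0 0 0 0;0 0 0 0 0 0 0;0 0 0 0 0 0 0;0 0 0 0 0 0 0"

```text
clock: 8.05
tool_pos: [0.5215, -0.0635, 0.0862]
orientation: [0.702, 0.712, 0.002, 0.003]
force: [-2.0, 1.8, 6.2]
opening: 0.0005
```

```bash
 python3 st.py; python3 - <<'E'
from h import *
F=[]
for c in ['side','scene','side','scene']:
    d=snap(c);F.append(state()['force']);cv2.imwrite(f'pics/{c}_p.png',cv2.resize(d['image'][150:300,180:420],None,fx=3.3,fy=3.3,interpolation=cv2.INTER_CUBIC))
print(np.round(F,2), state()['tool_pos'])
E
```

```text
8.05 [ 0.5215 -0.0635  0.0862] [-1.99  1.8   6.21] 0.0005 y [1.    0.015 0.007] z [ 0.007 -0.001 -1.   ] [-0.21  0.48  1.83  0.    0.82 -0.23]
[[-1.83  1.1   6.04]
 [-0.03  0.75  6.99]
 [-0.93  0.98  5.76]
 [-1.35  1.84  6.71]] [ 0.52144007 -0.06353782  0.08608916]
```

View pics/scene_p.png

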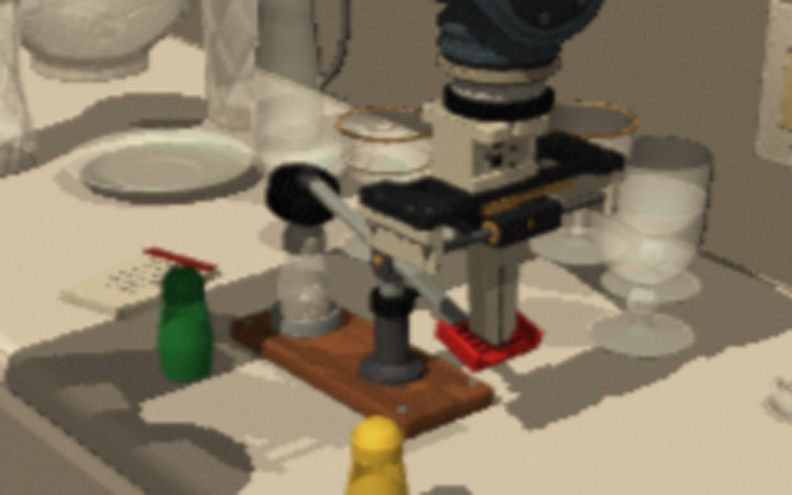

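Emit:
play_rows:
  steps: "-0.5 0 -0.7 0 0 0 0;-0.5 0 -0.7 0 0 0 0;0 0 -0.7 0 0 0 0;0 0 -0.4 0 0 0 0;0 0 -0.4 0 0 0 0"

```text
clock: 8.75
tool_pos: [0.5223, -0.0633, 0.0851]
orientation: [0.702, 0.712, 0.004, 0.004]
force: [-1.7, 2.8, 9.9]
opening: 0.0007
```

```bash
 python3 st.py; python3 - <<'E'
from h import *
F=[]
for c in ['side','scene','side','scene']:
    d=snapshot(c);F.append(state()['force'])
print(np.round(F,2), state()['tool_pos'])
E
```

```text
8.75 [ 0.5223 -0.0633  0.0851] [-1.69  2.8   9.92] 0.0007 y [1.    0.015 0.011] z [ 0.011 -0.001 -1.   ] [-0.21  0.48  1.83  0.    0.81 -0.23]
[[-1.63  2.78 10.58]
 [-0.26  2.87  9.25]
 [-0.92  2.61 10.32]
 [-1.31  2.47  9.36]] [ 0.5222979  -0.06334001  0.0851186 ]
```

Emit:
play_rows:
  steps: "-2 0 -0.5 0 0 -1 0;-3 0 -0.5 0 0 -2 0;-4 0 -0.5 0 0 -2 0;-4 0.5 -0.5 0 0 -2 0;-4 0.5 -0.5 0 0 -2 0"

```text
clock: 9.45
tool_pos: [0.5098, -0.0632, 0.0856]
orientation: [0.757, 0.653, 0.007, 0.01]
force: [0.9, 0.8, 7.4]
opening: 0.0003
```

```bash
 python3 st.py
```

```text
9.45 [ 0.5098 -0.0632  0.0856] [0.9  0.78 7.39] 0.0003 y [ 0.989 -0.147  0.023] z [ 0.023 -0.006 -1.   ] [-0.21  0.46  1.87 -0.    0.78 -0.06]
```

Emit:
play_rows:
  steps: "-4 0.5 -1 0 0.5 -2 0;-4 0.5 -1 0 0.5 -2 0;-4 1 -0.9 0 0.5 -2 0;-4 1 -0.9 0 0.5 -2 0;-4 1 -0.9 0 0.3 -2 0"

```text
clock: 9.95
tool_pos: [0.4947, -0.0608, 0.0845]
orientation: [0.814, 0.581, -0.006, 0.003]
force: [1.8, 0.5, 10.5]
opening: 0.0002
```

```bash
 python3 st.py
```

```text
9.95 [ 0.4947 -0.0608  0.0845] [ 1.76  0.49 10.5 ] 0.0002 y [ 0.946 -0.324 -0.002] z [-0.006 -0.011 -1.   ] [-0.21  0.45  1.89 -0.02  0.8   0.13]
```

```bash
python3 - <<'E'
from h import *
for c in ['side']:
    d=snap(c);cv2.imwrite(f'pics/{c}_q.png',cv2.resize(d['image'][150:300,180:420],None,fx=3.3,fy=3.3,interpolation=cv2.INTER_CUBIC))
d=snap('wrist');cv2.imwrite('pics/w2.png',d['image'])
E
```

```text
(no output)
```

View pics/side_q.png

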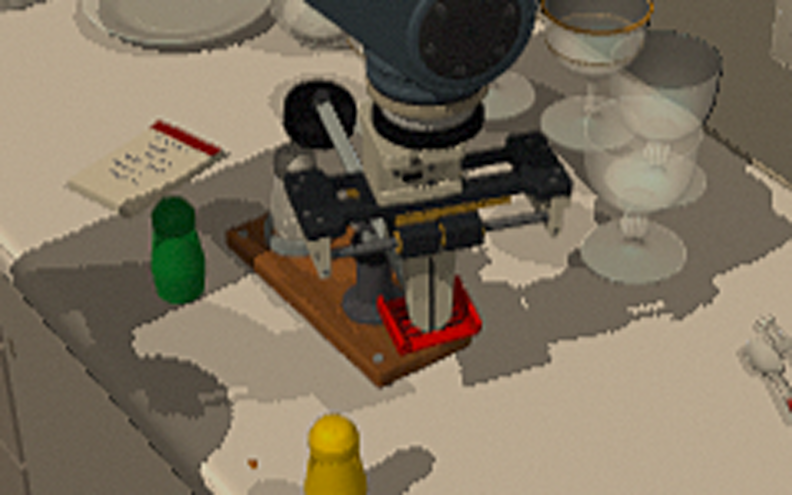

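View pics/w2.png

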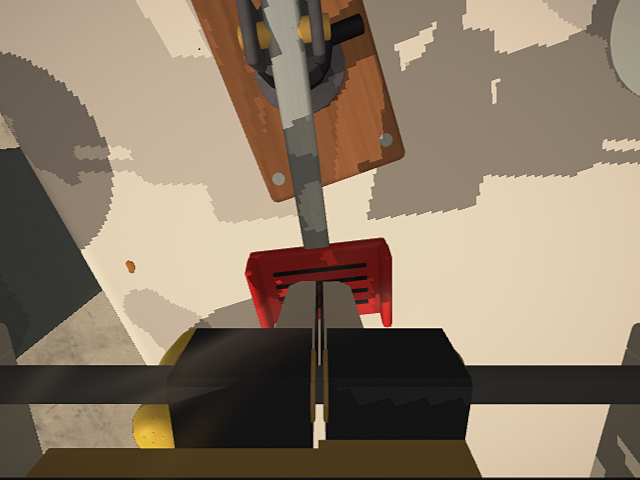

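Emit:
play_rows:
  steps: "-5 1.2 -0.7 0 -0.2 -1 0;-5 1.4 -0.7 0 0 -1.5 0;-5 1.6 -0.7 0 0 -1.5 0;-5 1.8 -0.7 0 0 -1.5 0;-5 2 -0.7 0 0 -1.5 0"

```text
clock: 10.55
tool_pos: [0.4755, -0.0546, 0.0849]
orientation: [0.849, 0.529, 0.001, 0.01]
force: [1.5, -0.1, 9.3]
opening: 0.0005
```

```bash
 python3 st.py
```

```text
10.55 [ 0.4755 -0.0546  0.0849] [ 1.48 -0.12  9.32] 0.0005 y [ 0.898 -0.44   0.017] z [ 0.012 -0.015 -1.   ] [-0.2   0.42  1.96 -0.02  0.76  0.26]
```

Emit:
play_rows:
  steps: "-5 2.2 -0.8 0 0.2 -1.5 0;-5 2.5 -0.8 0 0.2 -2 0;-5 2.7 -0.8 0 0.2 -2 0;-4.8 2.9 -0.8 0 0.2 -2 0;-4.7 3.1 -0.8 0 0.2 -2 0"

```text
clock: 11.05
tool_pos: [0.4561, -0.0435, 0.0844]
orientation: [0.891, 0.454, -0.002, 0.011]
force: [0.8, -2.8, 10.9]
opening: 0.0003
```

```bash
 python3 st.py
```

```text
11.05 [ 0.4561 -0.0435  0.0844] [ 0.82 -2.83 10.88] 0.0003 y [ 0.809 -0.588  0.017] z [ 0.006 -0.022 -1.   ] [-0.18  0.39  2.   -0.03  0.74  0.47]
```

Emit:
play_rows:
  steps: "-4.7 3.4 -0.7 0.2 0 -1.5 0;-4.5 3.6 -0.7 0.2 0 -2 0;-4.4 3.8 -0.7 0.2 0 -2 0;-4.2 4 -0.7 0.2 0 -2 0;-4 4.2 -0.7 0.2 0 -2 0"

```text
clock: 11.55
tool_pos: [0.4377, -0.0271, 0.0839]
orientation: [0.927, 0.376, 0.004, 0.008]
force: [-1.3, -3.9, 10.9]
opening: 0.0005
```

```bash
 python3 st.py
```

```text
11.55 [ 0.4377 -0.0271  0.0839] [-1.28 -3.92 10.92] 0.0005 y [ 0.696 -0.717  0.017] z [ 0.013 -0.011 -1.   ] [-0.16  0.36  2.05 -0.01  0.71  0.65]
```

Emit:
play_rows:
  steps: "-4 4.4 -0.7 0.2 0.2 -2 0;-4 4.6 -0.7 0 0 -2 0;-3.6 4.8 -0.7 0 0 -2 0;-3.4 4.9 -0.7 0 0 -2 0;-2 3 -0.6 0 0 -1 0"

```text
clock: 12.05
tool_pos: [0.4234, -0.0075, 0.0833]
orientation: [0.954, 0.299, 0.006, 0.01]
force: [-3.2, -3.5, 12.2]
opening: 0.0005
```

```bash
 python3 st.py;python3 - <<'E'
from h import *
for c in ['side']:
    d=snap(c);cv2.imwrite(f'pics/{c}_r.png',cv2.resize(d['image'][150:300,180:420],None,fx=3.3,fy=3.3,interpolation=cv2.INTER_CUBIC))
d=snap('wrist');cv2.imwrite('pics/w3.png',d['image'])
E
```

```text
12.05 [ 0.4234 -0.0075  0.0833] [-3.17 -3.55 12.21] 0.0005 y [ 0.57  -0.821  0.022] z [ 0.016 -0.015 -1.   ] [-0.12  0.34  2.09 -0.02  0.69  0.86]
```

View pics/side_r.png

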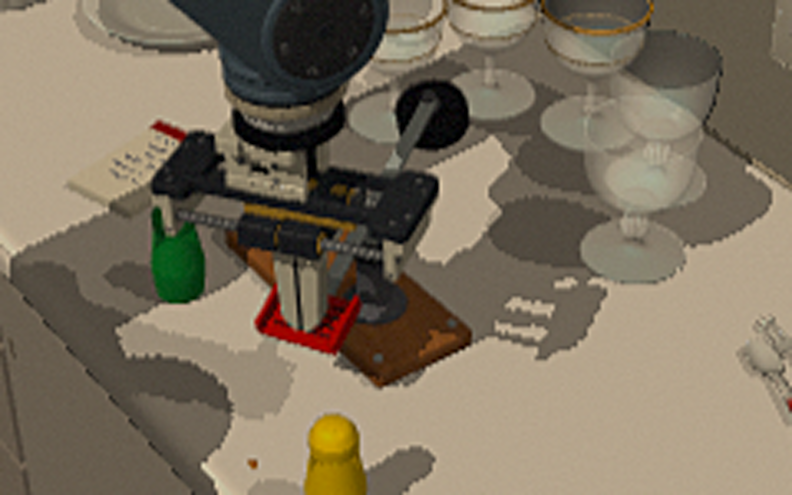

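View pics/w3.png

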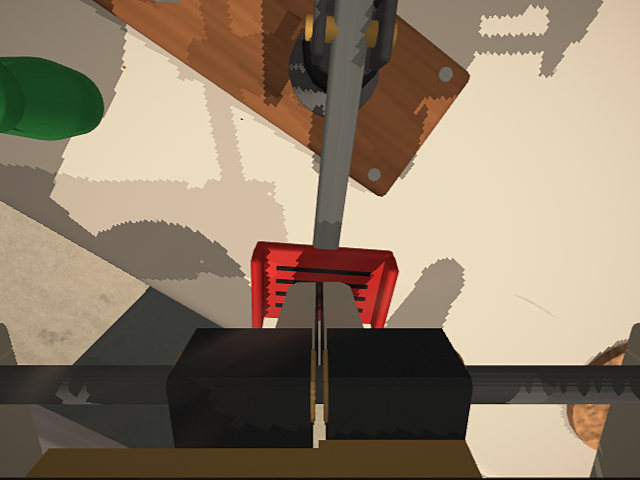

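Emit:
play_rows:
  steps: "0 0 2 0 0 0 0;0 0 4 0 0 0 0;0 0 5 0 0 0 0;0 0 6 0 0 0 0;0 0 6 0 0 0 0"

```text
clock: 12.65
tool_pos: [0.4213, -0.0085, 0.1067]
orientation: [0.954, 0.3, 0.003, 0.01]
force: [-2.6, -1.3, 1.7]
opening: 0.0001
```

Emit:
play_rows:
  steps: "0 0 6 0 0 0 0;0 0 6 0 0 0 0;0 0 6 0 0 0 0;0 0 6 0 0 0 0;0 0 6 0 0 0 0"

```text
clock: 13.15
tool_pos: [0.4227, -0.0083, 0.14]
orientation: [0.954, 0.3, 0.005, 0.01]
force: [-0.6, -0.8, 0.4]
opening: 0.0005
```

Emit:
play_rows:
  steps: "0 0 10 0 0 0 0;-5 -5 25 0 0 0 0;-5 0 30 0 0 0 0;0 0 30 0 0 0 0;0 0 10 0 0 0 0"

```text
clock: 13.65
tool_pos: [0.4108, -0.0132, 0.2504]
orientation: [0.954, 0.3, 0.003, 0.009]
force: [0.2, 0.1, -0.1]
opening: 0.0005
```

```bash
 python3 st.py;python3 - <<'E'
from h import *
for c in ['side','scene']:
    d=snap(c);cv2.imwrite(f'pics/{c}_s.png',cv2.resize(d['image'][150:300,180:420],None,fx=3.3,fy=3.3,interpolation=cv2.INTER_CUBIC))
d=snap('wrist');cv2.imwrite('pics/w4.png',d['image'])
E
```

```text
13.65 [ 0.4108 -0.0132  0.2504] [ 0.23  0.06 -0.05] 0.0005 y [ 0.572 -0.82   0.02 ] z [ 0.012 -0.016 -1.   ] [-0.14  0.05  1.95 -0.02  1.13  0.83]
```

View pics/side_s.png

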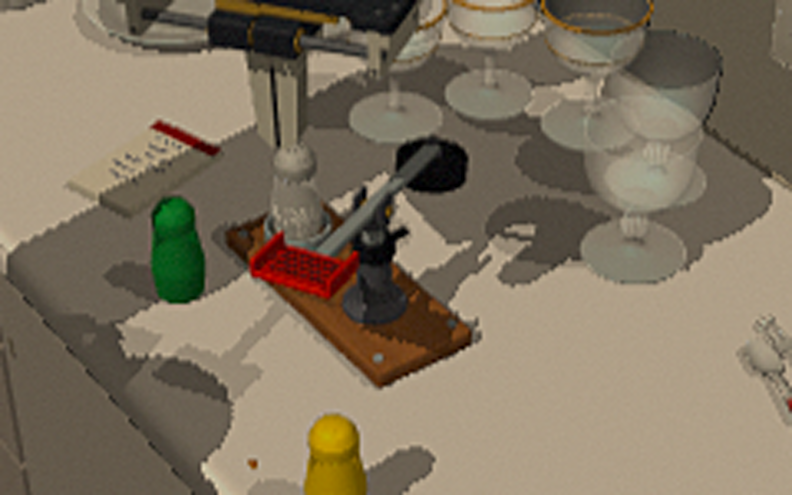

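View pics/w4.png

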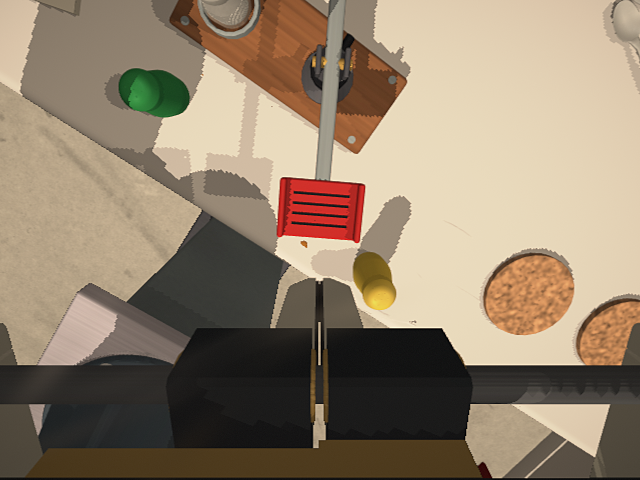

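```bash
python3 - <<'E'
from h import *
from scipy.optimize import least_squares
for c in ['scene','side','wrist']:
    d=snap(c);im=d['image'].astype(int);b,g,r=im[...,0],im[...,1],im[...,2]
    red=(r>100)&(g<60)&(b<60);P=cloud(d,red);P=P[(np.hypot(P[:,0]-.42,P[:,1]+.01)<.07)&(P[:,2]>.06)]
    if len(P): print(c,'pad',len(P),np.percentile(P,[2,50,98],0).round(3).tolist(),cv2.minAreaRect((P[:,:2]*1000).astype(np.float32)))
    A=cloud(d,np.ones_like(red))
    C=A[(np.hypot(A[:,0]-.614,A[:,1]-.1)<.045)&(A[:,2]>.07)]
    if len(C): print('cap',len(C),C.min(0).round(3),C.max(0).round(3))
    S=A[(np.hypot(A[:,0]-.517,A[:,1]-.157)<.035)&(A[:,2]>.035)&(A[:,2]<.125)]
    for z in np.arange(.04,.12,.01):
        q=S[abs(S[:,2]-z)<.005]
        if len(q)>8:
            x0=q[:,:2].mean(0)+[.01,.01]
            f=least_squares(lambda p:np.hypot(*(q[:,:2]-p[:2]).T)-p[2],[*x0,.02],loss='soft_l1',f_scale=.002)
            print('  sh z',round(z,3),len(q),f.x.round(4))
    for r_ in trace('coaster',c)[:3]:
        ps=cloud(d,r_['mask']);ps=ps[abs(ps[:,2]-.008)<.005]
        (cx,cy),rad=cv2.minEnclosingCircle((ps[:,:2]*1000).astype(np.float32)); print(c,'coaster',r_['confidence'],cx,cy,rad)
E
```

```text
scene pad 161 [[0.393, -0.045, 0.129], [0.414, -0.011, 0.134], [0.452, 0.025, 0.144]] ((435.6335144042969, -1.2885780334472656), (73.436279296875, 64.364501953125), 30.007625579833984)
cap 1894 [0.576 0.056 0.074] [0.641 0.144 0.626]
  sh z 0.04 45 [0.5174 0.1588 0.02  ]
  sh z 0.05 11 [0.5262 0.165  0.0314]
  sh z 0.07 25 [0.5185 0.1589 0.0178]
  sh z 0.08 42 [0.5186 0.16   0.017 ]
  sh z 0.09 44 [0.5167 0.1579 0.0155]
  sh z 0.1 56 [0.5174 0.1583 0.0136]
  sh z 0.11 20 [0.5155 0.1569 0.0073]
scene coaster 0.67 459.0462951660156 -301.0143737792969 57.080970764160156
scene coaster 0.59 482.7330322265625 -445.4144592285156 57.442874908447266
side pad 228 [[0.393, -0.045, 0.129], [0.419, -0.011, 0.134], [0.454, 0.022, 0.146]] ((424.92803955078125, -9.232284545898438), (47.945552825927734, 67.3342056274414), 28.087696075439453)
cap 1557 [0.574 0.056 0.074] [0.642 0.144 0.611]
  sh z 0.04 50 [0.5188 0.1569 0.0215]
  sh z 0.05 50 [0.5188 0.1573 0.0212]
  sh z 0.06 55 [0.519  0.1568 0.0203]
  sh z 0.07 50 [0.5186 0.1572 0.0186]
  sh z 0.08 46 [0.5178 0.1556 0.0155]
  sh z 0.09 37 [0.5191 0
[... 209 characters left out ...]
 461.13275146484375 -304.23797607421875 57.33083724975586
wrist pad 4312 [[0.396, -0.04, 0.129], [0.425, -0.008, 0.133], [0.454, 0.025, 0.144]] ((424.6842346191406, -7.825008392333984), (45.93620681762695, 64.05426025390625), 29.878856658935547)
  sh z 0.04 86 [0.5169 0.1565 0.0212]
  sh z 0.05 215 [0.5169 0.1566 0.0213]
  sh z 0.06 249 [0.517  0.1566 0.0199]
  sh z 0.07 211 [0.5174 0.1569 0.0188]
  sh z 0.08 112 [0.5184 0.1578 0.0187]
  sh z 0.09 24 [0.5171 0.1569 0.0172]
wrist coaster 0.79 459.17431640625 -302.24774169921875 55.493309020996094
wrist coaster 0.71 505.1823425292969 81.7577133178711 109.90190124511719
wrist coaster 0.69 480.51885986328125 -426.08392333984375 51.27925109863281
```

Emit:
play_rows:
  steps: "10 5 5 0 0 8.5 93;15 10 0 0 0 8.5 93;15 20 0 0 0 8.5 93;15 30 0 0 0 8.5 93;10 30 0 0 0 8.5 93"

```text
clock: 14.6
tool_pos: [0.4757, 0.0827, 0.2497]
orientation: [0.777, 0.629, 0.002, 0.007]
force: [0.5, 0.2, 0.3]
opening: 0.0357
```

```bash
 python3 st.py
```

```text
14.6 [0.4757 0.0827 0.2497] [0.48 0.15 0.32] 0.0357 y [ 0.978 -0.208  0.013] z [ 0.012 -0.008 -1.   ] [ 0.08  0.19  1.79 -0.01  1.15  0.29]
```

Emit:
play_rows:
  steps: "8 14 0 0 0 8.5 93;8 16 0 0 0 8.5 93;8 16 0 0 0 8.5 93;6 14 0 0 0 8.5 93;4 5 0 0 0 8.5 93"

```text
clock: 15.1
tool_pos: [0.5106, 0.1534, 0.2464]
orientation: [0.492, 0.871, 0.003, 0.004]
force: [0.1, -0.6, -0.6]
opening: 0.0758
```

Emit:
play_rows:
  steps: "0 0 0 0 0 8.5 93;0 0 0 0 0 4 93;0 0 0 0 0 0 93;0 0 0 0 0 0 93;0 0 0 0 0 0 93"

```text
clock: 15.6
tool_pos: [0.5104, 0.1544, 0.2436]
orientation: [0.392, 0.92, 0.002, 0.002]
force: [-0.5, -0.1, -0.1]
opening: 0.0928
```

```bash
 python3 st.py; python3 - <<'E'
from h import *
d=snap('wrist');cv2.imwrite('pics/w5.png',d['image'])
from scipy.optimize import least_squares
A=cloud(d,np.ones((480,640),bool))
S=A[(np.hypot(A[:,0]-.517,A[:,1]-.157)<.035)&(A[:,2]>.035)&(A[:,2]<.125)]
for z in np.arange(.04,.12,.01):
        q=S[abs(S[:,2]-z)<.005]
        if len(q)>8:
            x0=q[:,:2].mean(0)
            f=least_squares(lambda p:np.hypot(*(q[:,:2]-p[:2]).T)-p[2],[*x0,.02],loss='soft_l1',f_scale=.002)
            print('  sh z',round(z,3),len(q),f.x.round(4))
E
```

```text
15.6 [0.5104 0.1544 0.2436] [-0.53 -0.05 -0.1 ] 0.0928 y [0.721 0.693 0.004] z [ 0.005  0.002 -1.   ] [ 0.21  0.29  1.67  0.    1.18 -0.56]
  sh z 0.04 20 [0.5175 0.1556 0.022 ]
  sh z 0.05 130 [0.5166 0.1562 0.0211]
  sh z 0.06 186 [0.5166 0.1561 0.0198]
  sh z 0.07 183 [0.5167 0.156  0.0182]
  sh z 0.08 108 [0.5168 0.1559 0.017 ]
  sh z 0.09 69 [0.5168 0.156  0.017 ]
  sh z 0.1 687 [0.5163 0.1565 0.0138]
  sh z 0.11 451 [0.5165 0.1566 0.0073]
```

View pics/w5.png

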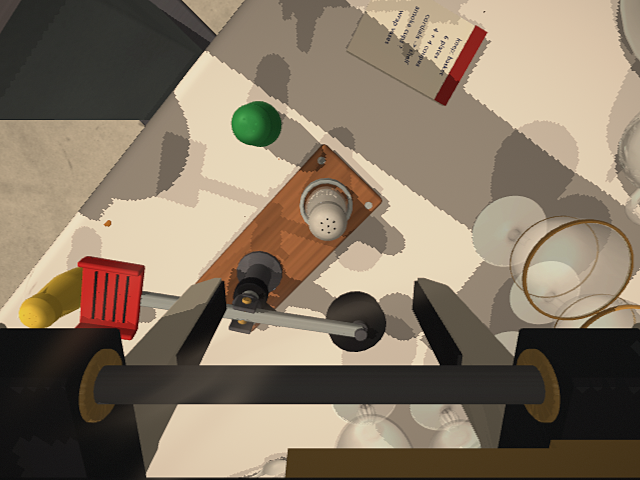

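Emit:
play_rows:
  steps: "6 2 -20 0 0 0 93;0 0 -30 0 0 0 93;0 0 -30 0 0 0 93;0 0 -15 0 0 0 93;0 0 0 0 0 0 93"

```text
clock: 16.15
tool_pos: [0.517, 0.1562, 0.1466]
orientation: [0.395, 0.919, 0.003, 0.003]
force: [0.2, 0.1, 0.0]
opening: 0.093
```

```bash
 python3 st.py
```

```text
16.15 [0.517  0.1562 0.1466] [0.23 0.11 0.02] 0.093 y [0.725 0.688 0.007] z [ 0.008  0.002 -1.   ] [ 0.21  0.42  1.75  0.    0.96 -0.55]
```

Emit:
play_rows:
  steps: "0 0 -20 0 0.4 0 93;0 0 -20 0 0 0 93;0 0 -20 0 0 0 93;0 0 -15 0 0 0 93;0 0 0 0 0 0 93"

```text
clock: 16.65
tool_pos: [0.5197, 0.1566, 0.0739]
orientation: [0.397, 0.918, 0.003, 0.002]
force: [-0.6, -0.1, 0.2]
opening: 0.0928
```

```bash
 python3 st.py
```

```text
16.65 [0.5197 0.1566 0.0739] [-0.64 -0.13  0.2 ] 0.0928 y [0.728 0.685 0.007] z [ 0.007  0.003 -1.   ] [ 0.21  0.53  1.79  0.    0.81 -0.55]
```

Emit:
play_rows:
  steps: "-3 -0.5 -14 0 0.2 0 93;-1 0 -14 0 0.2 0 93;0 0 -3 0 0 0 93;0 0 0 0 0 0 93;0 0 0 0 0 0 93"

```text
clock: 17.15
tool_pos: [0.517, 0.1564, 0.0434]
orientation: [0.397, 0.918, 0.003, 0.001]
force: [0.4, -0.5, -0.2]
opening: 0.0929
```

```bash
 python3 st.py
```

```text
17.15 [0.517  0.1564 0.0434] [ 0.44 -0.54 -0.19] 0.0929 y [0.729 0.684 0.005] z [ 0.003  0.004 -1.   ] [ 0.21  0.58  1.81  0.01  0.75 -0.55]
```

Emit:
play_rows:
  steps: "0 0 1 0 0 0 60;0 0 0 0 0 0 46;0 0 0 0 0 0 40;0 0 0 0 0 0 30;0 0 0 0 0 0 30"
  grip_force: 14

```text
clock: 17.65
tool_pos: [0.5178, 0.1566, 0.0458]
orientation: [0.397, 0.918, 0.003, 0.001]
force: [-0.2, 1.1, -0.3]
opening: 0.0578
```

Emit:
play_rows:
  steps: "0 0 0 0 0 0 30;0 0 0 0 0 0 30;0 0 0 0 0 0 30;0 0 0 0 0 0 30;0 0 0 0 0 0 30"

```text
clock: 18.15
tool_pos: [0.5179, 0.1566, 0.0459]
orientation: [0.397, 0.918, 0.003, 0.002]
force: [0.4, -0.3, 0.3]
opening: 0.0388
```

```bash
 python3 st.py
```

```text
18.15 [0.5179 0.1566 0.0459] [ 0.44 -0.28  0.33] 0.0388 y [0.729 0.684 0.007] z [ 0.005  0.005 -1.   ] [ 0.21  0.57  1.81  0.01  0.76 -0.55]
```

Emit:
play_rows:
  steps: "0 0 0 0 0 0 30;0 0 4 0 0 0 30;0 0 8 0 0 0 30;0 0 12 0 0 0 30;0 0 20 0 0 0 30"

```text
clock: 18.65
tool_pos: [0.5162, 0.1562, 0.0904]
orientation: [0.397, 0.918, 0.002, -0.001]
force: [0.5, -0.3, -1.1]
opening: 0.0388
```

Emit:
play_rows:
  steps: "0 0 30 0 0 0 30;0 0 30 0 0 0 30;0 0 20 0 0 0 30;0 0 0 0 0 0 30;0 0 0 0 0 0 30"

```text
clock: 19.15
tool_pos: [0.5166, 0.1563, 0.1796]
orientation: [0.397, 0.918, 0.004, 0.002]
force: [0.6, -0.7, -2.0]
opening: 0.0386
```

```bash
 python3 st.py; python3 - <<'E'
from h import *
d=snap('side');cv2.imwrite('pics/s6.png',d['image'])
E
```

```text
19.15 [0.5166 0.1563 0.1796] [ 0.62 -0.72 -1.96] 0.0386 y [0.729 0.684 0.008] z [ 0.007  0.005 -1.   ] [ 0.21  0.37  1.72  0.    1.04 -0.55]
```

View pics/s6.png

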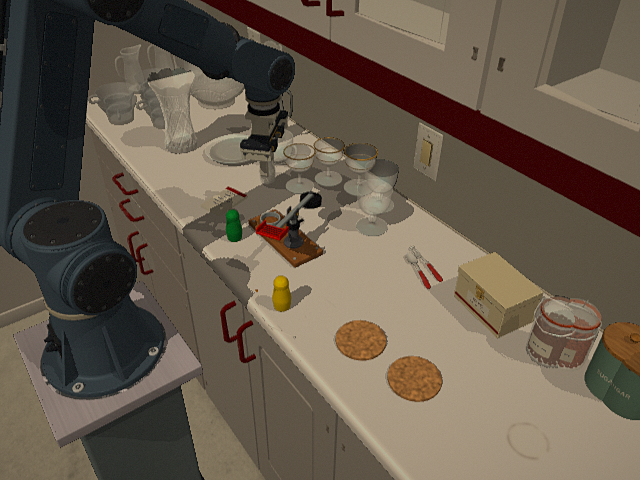

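Emit:
play_rows:
  steps: "0 0 25 0 0 0 30;0 -15 25 0 0 0 30;-3 -30 20 0 0 0 30;-5 -40 0 0 0 0 30;-5 -40 0 0 0 0 30"

```text
clock: 19.7
tool_pos: [0.5006, 0.0308, 0.2454]
orientation: [0.394, 0.919, 0.001, -0.003]
force: [0.4, -0.7, -1.6]
opening: 0.0385
```

Emit:
play_rows:
  steps: "-7 -45 0 0 0 0 30;-7 -45 0 0 0 0 30;-7 -45 0 0 0 0 30;-7 -45 0 0 0 0 30;-7 -45 0 0 0 0 30"

```text
clock: 20.2
tool_pos: [0.461, -0.2015, 0.2398]
orientation: [0.393, 0.919, 0.001, -0.007]
force: [0.4, 0.1, -1.3]
opening: 0.0385
```

```bash
 python3 st.py
```

```text
20.2 [ 0.461  -0.2015  0.2398] [ 0.36  0.13 -1.25] 0.0385 y [ 0.723  0.69  -0.004] z [-0.012  0.007 -1.   ] [-0.5   0.25  1.74  0.    1.17 -1.27]
```

Emit:
play_rows:
  steps: "0 -35 0 0 0 0 30;0 -30 -10 0 0 0 30;0 -22 -20 0 -0.3 0 30;0 0 -30 0 0 0 30;0 0 -20 0 0 0 30"

```text
clock: 20.7
tool_pos: [0.4576, -0.2977, 0.153]
orientation: [0.397, 0.918, 0.002, -0.006]
force: [0.4, 0.5, -1.8]
opening: 0.0388
```

Emit:
play_rows:
  steps: "0 0 -20 0 0 0 30;0 0 -20 0 0 0 30;0 0 -10 0 0 0 30;0 0 0 0 0 0 30;0 0 0 0 0 0 30"

```text
clock: 21.2
tool_pos: [0.454, -0.2957, 0.0937]
orientation: [0.397, 0.918, 0.003, -0.012]
force: [-0.2, -0.5, -1.2]
opening: 0.0385
```

```bash
 python3 st.py; python3 - <<'E'
from h import *
d=snap('side');cv2.imwrite('pics/s7.png',d['image'][150:450,200:600])
d=snap('wrist');cv2.imwrite('pics/w7.png',d['image'])
for c in ['wrist']:
    for r_ in trace('coaster',c)[:3]:
        ps=cloud(d,r_['mask']);ps=ps[abs(ps[:,2]-.008)<.005]
        print(c,r_['confidence'],r_['xy'],cv2.minEnclosingCircle((ps[:,:2]*1000).astype(np.float32)))
E
```

```text
21.2 [ 0.454  -0.2957  0.0937] [-0.22 -0.49 -1.2 ] 0.0385 y [ 0.729  0.684 -0.003] z [-0.02   0.016 -1.   ] [-0.66  0.51  1.76  0.    0.9  -1.42]
wrist 0.75 [265.6, 417.3] ((510.2613525390625, -429.9353942871094), 43.24018478393555)
wrist 0.72 [318.0, 225.6] ((458.46820068359375, -303.0203857421875), 54.84228515625)
```

View pics/w7.png

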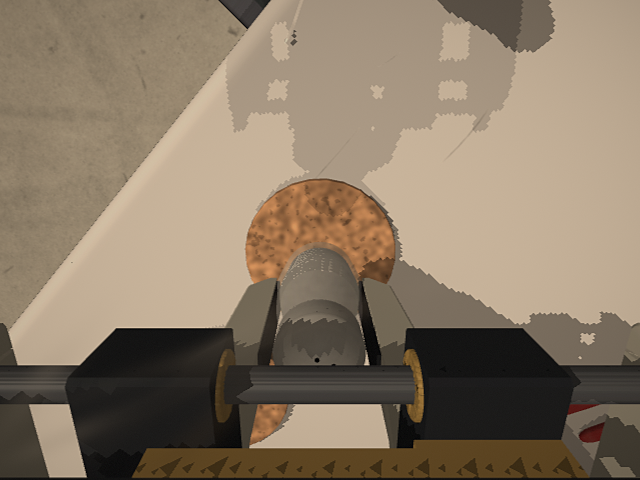

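View pics/s7.png

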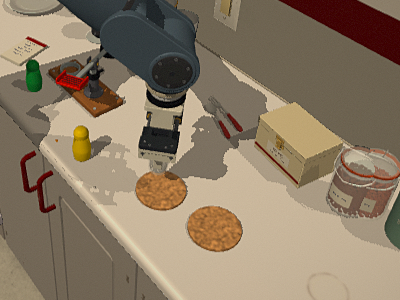

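Emit:
play_rows:
  steps: "5 -6 -10 -0.9 -1.1 0 30;0 -1 -15 0 0 0 30;0 0 -12 0 0 0 30;0 0 -5 0 0 0 30;0 0 0 0 0 0 30"

```text
clock: 21.85
tool_pos: [0.4603, -0.3035, 0.0522]
orientation: [0.397, 0.918, -0.001, 0.002]
force: [0.5, -0.9, -1.6]
opening: 0.0389
```

```bash
 python3 st.py
```

```text
21.85 [ 0.4603 -0.3035  0.0522] [ 0.53 -0.93 -1.6 ] 0.0389 y [0.729 0.684 0.001] z [ 0.003 -0.003 -1.   ] [-0.67  0.58  1.77  0.    0.79 -1.42]
```

Emit:
play_rows:
  steps: "-0.5 0 -5 0 0 0 30;0 0 -4 0 0 0 30;0 0 -2 0 0 0 30;0 0 -1 0 0 0 30;0 0 -1 0 0 0 30"

```text
clock: 22.35
tool_pos: [0.46, -0.3037, 0.0388]
orientation: [0.397, 0.918, -0.001, 0.002]
force: [0.2, -0.1, -1.9]
opening: 0.0387
```

Emit:
play_rows:
  steps: "0 0 -1 0 0 0 30;0 0 -0.5 0 0 0 30;0 0 -0.5 0 0 0 30;0 0 0 0 0 0 30;0 0 0 0 0 0 30"

```text
clock: 22.85
tool_pos: [0.4603, -0.3038, 0.037]
orientation: [0.397, 0.918, -0.001, 0.003]
force: [-0.7, -0.3, -0.9]
opening: 0.0386
```

```bash
 python3 st.py
```

```text
22.85 [ 0.4603 -0.3038  0.037 ] [-0.65 -0.26 -0.89] 0.0386 y [0.729 0.685 0.001] z [ 0.004 -0.003 -1.   ] [-0.67  0.6   1.78  0.    0.75 -1.42]
```

Emit:
play_rows:
  steps: "0 0 -0.5 0 0 0 30;0 0 -0.5 0 0 0 30;0 0 -0.5 0 0 0 30;0 0 0 0 0 0 30;0 0 0 0 0 0 30"

```text
clock: 23.35
tool_pos: [0.4604, -0.3039, 0.0358]
orientation: [0.397, 0.918, -0.001, 0.003]
force: [-0.2, 0.9, 0.6]
opening: 0.0386
```

```bash
 python3 st.py
```

```text
23.35 [ 0.4604 -0.3039  0.0358] [-0.18  0.9   0.58] 0.0386 y [0.729 0.685 0.001] z [ 0.005 -0.004 -1.   ] [-0.67  0.6   1.78  0.    0.75 -1.42]
```

Emit:
play_rows:
  steps: "0 0 -0.5 0 0 0 30;0 0 -0.3 0 0 0 30;0 0 0 0 0 0 30;0 0 0 0 0 0 30;0 0 0 0 0 0 30"

```text
clock: 23.85
tool_pos: [0.4605, -0.304, 0.0358]
orientation: [0.397, 0.918, -0.001, 0.003]
force: [-1.5, 0.7, 1.1]
opening: 0.0384
```

```bash
 python3 st.py
```

```text
23.85 [ 0.4605 -0.304   0.0358] [-1.49  0.74  1.09] 0.0384 y [0.729 0.685 0.001] z [ 0.005 -0.004 -1.   ] [-0.67  0.6   1.78 -0.    0.75 -1.42]
```

The shaker is down on the cork: z no longer falls and the force has turned upward. Next I'll open.

Emit:
play_rows:
  steps: "0 0 0 0 0 0 40;0 0 0 0 0 0 44;0 0 0 0 0 0 50;0 0 0 0 0 0 60;0 0 0 0 0 0 75"

```text
clock: 24.35
tool_pos: [0.4607, -0.3042, 0.0356]
orientation: [0.397, 0.918, -0.001, 0.003]
force: [0.1, -0.2, 0.4]
opening: 0.0617
```

Emit:
play_rows:
  steps: "0 0 0 0 0 0 90;0 0 0 0 0 0 90;0 0 0 0 0 0 90;0 0 8 0 0 0 90;0 0 15 0 0 0 90"

```text
clock: 24.85
tool_pos: [0.4599, -0.3035, 0.0582]
orientation: [0.397, 0.918, -0.0, 0.002]
force: [-1.3, 0.0, 0.4]
opening: 0.0898
```

Emit:
play_rows:
  steps: "0 0 25 0 0 0 90;0 0 35 0 0 0 90;0 0 40 0 0 0 90;0 0 40 0 0 0 90;0 0 20 0 0 0 90"

```text
clock: 25.35
tool_pos: [0.4584, -0.3024, 0.2259]
orientation: [0.397, 0.918, -0.0, 0.001]
force: [-0.0, -0.6, 0.0]
opening: 0.0897
```

Emit:
play_rows:
  steps: "-20 10 10 0 0 0 90;-20 10 10 0 0 0 90;-20 10 0 0 0 0 90;0 0 0 0 0 0 90;0 0 0 0 0 0 90"

```text
clock: 25.85
tool_pos: [0.3975, -0.2721, 0.2538]
orientation: [0.397, 0.918, -0.002, 0.006]
force: [-0.2, 0.0, -0.3]
opening: 0.0898
```

```bash
 python3 st.py; python3 - <<'E'
from h import *
from scipy.optimize import least_squares
for c in ['side','scene','wrist']:
    d=snap(c);cv2.imwrite(f'pics/{c}8.png',d['image'])
    A=cloud(d,np.ones((480,640),bool))
    S=A[(np.hypot(A[:,0]-.46,A[:,1]+.303)<.035)&(A[:,2]>.02)&(A[:,2]<.12)]
    for z in (.03,.045,.06,.075,.09):
        q=S[abs(S[:,2]-z)<.006]
        if len(q)>8:
            f=least_squares(lambda p:np.hypot(*(q[:,:2]-p[:2]).T)-p[2],[*(q[:,:2].mean(0)),.02],loss='soft_l1',f_scale=.002)
            print(c,'sh z',z,len(q),f.x.round(4))
    print('top',S[:,2].max().round(4))
    im=d['image'].astype(int);red=(im[...,2]>100)&(im[...,1]<60)&(im[...,0]<60);P=cloud(d,red);P=P[(np.hypot(P[:,0]-.42,P[:,1]+.01)<.07)&(P[:,2]>.06)]
    if len(P): print('pad',np.median(P,0).round(3))
E
```

```text
25.85 [ 0.3975 -0.2721  0.2538] [-0.2   0.02 -0.3 ] 0.0898 y [0.729 0.685 0.002] z [ 0.009 -0.008 -1.   ] [-0.7   0.18  1.79  0.    1.16 -1.45]
side sh z 0.03 69 [ 0.4609 -0.3037  0.0217]
side sh z 0.045 92 [ 0.4601 -0.3047  0.0204]
side sh z 0.06 85 [ 0.4604 -0.3045  0.0184]
side sh z 0.075 67 [ 0.46   -0.3051  0.0162]
side sh z 0.09 117 [ 0.4585 -0.3061  0.0133]
top 0.1009
pad [ 0.42  -0.01   0.134]
scene sh z 0.03 101 [ 0.4603 -0.3021  0.0213]
scene sh z 0.045 127 [ 0.46   -0.3024  0.0205]
scene sh z 0.06 108 [ 0.46   -0.3022  0.0179]
scene sh z 0.075 88 [ 0.4601 -0.302   0.0167]
scene sh z 0.09 137 [ 0.4578 -0.3047  0.0121]
top 0.0977
pad [ 0.416 -0.011  0.133]
wrist sh z 0.03 79 [ 0.4587 -0.3054  0.0214]
wrist sh z 0.045 232 [ 0.4584 -0.3052  0.0205]
wrist sh z 0.06 244 [ 0.4584 -0.3052  0.0182]
wrist sh z 0.075 124 [ 0.4587 -0.3053  0.0169]
wrist sh z 0.09 683 [ 0.4572 -0.3043  0.0128]
top 0.0988
pad [ 0.437 -0.029  0.133]
```

View pics/side8.png

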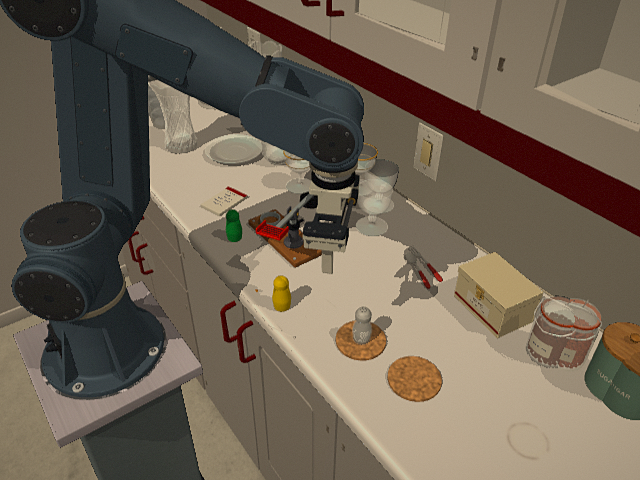

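View pics/wrist8.png

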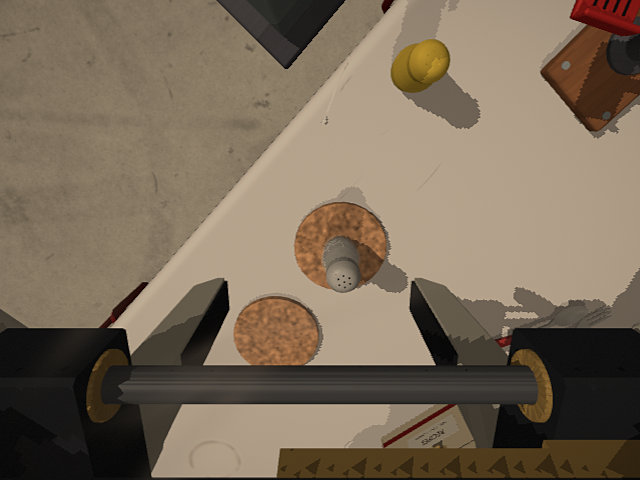

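The side view shows the shaker upright at pixel (363,325), on the nearer coaster. The lever is aside with its red pad at (275,230), and the glasses are standing.

```bash
python3 -c "
from h import *
print(workorder.hand_in())"
```

```text
the job is handed in; nothing more can be done
None
```

I did the job in the order asked and handed it in at about 26 s, well inside the 67 s limit. No verdict came back.

- **Pressing the lever:** the stop was felt with the tool about 85 mm above the worktop, at about 10 N. Readings between moves ran from about 7 to 12 N, so one dipped below the 8 N mark early in the swing. I pressed harder after that.
- **Swinging it aside:** I kept it pressed and swung it clockwise to about 1.05 rad, then let it up slowly. The shaker was still standing in its collar, and the last pictures show the red pad still aside.
- **Moving the shaker:** I gripped it at 39 mm with 14 N, lifted it out, and lowered it onto the coaster nearest the base until the contact force showed. Then I opened the fingers and backed away.

**Last checks:**
- The shaker is upright, with its top 98–101 mm above the worktop.
- It stands about 2 mm from the coaster's centre.
- The glasses looked undisturbed in the final pictures, though I did not measure them.
- The robot was touching nothing, with force near zero.

The three cameras disagreed by up to about 3 mm on the shaker's position. The wrist camera's median for the lever pad was also off, because it saw only part of the pad. No other check failed.

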